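# Lock off the lot crate with a snap hook

### The arm

A 6-joint arm with a two-finger parallel gripper is mounted at the origin on the work surface. World frame = base frame: x ahead of the robot, y to its left, z up, the work surface at z = 0. Lengths are in m, angles in rad, forces in N, time in s.
With the tool pointing down it reaches from about 0.375 to 0.9 m from the base axis. Payload 3.1 kg.
Tool frame: the origin (TCP) lies between the finger pads; the fingertips stand robot.tip_extent ahead of it and the grasp point (between the pads) lies 3 mm ahead of it (robot.tip_extent is the distance from the TCP to the fingertips, in m); z points along the fingers, x is the direction in which the jaws open and shut, and the axes are right-handed (so a half turn about z gives the same grasp; the last joint's range is limited). The gripper opens to 87 mm and grips with 3 to 60 N. Pads are 19 mm wide; open, the fingers measure 117 mm over their backs; the gripper's body (75 mm by 190 mm) begins 51 mm behind the grasp point.
Start: joints at [0.976, 0.527, 1.433, -0, 1.181, -0.178], TCP at [0.253, 0.571, 0.245] pointing down, gripper open.
Joint ranges: [-3.08, 3.08], [-0.75, 2.2], [0.22, 2.44], [-1.43, 4.57], [0, 2.65], [-2.85, 2.85]. Speed limits (rad/s): [2.79, 2.79, 3.14, 3.14, 3.14, 3.14].

### API

Orientations are given as a unit quaternion [x, y, z, w].
In Python, from rig import robot, cams gives the robot as it stands.
- The arm moves only by the tool carry_out, never from a script. Its argument "steps" is a list of rows, each a list of 3 entries, a list of its own where there are three numbers: the shift along the world's x, y, z in cm, then the turn about the world's z in degrees, then the closure, from 0 (fully open) to 1 (shut). In form: [[[dx, dy, dz], spin, fingers], ...]. A call has 1 to 10 rows; each row shifts and turns the pose as measured when the row begins; what a row does not reach is not made up. A row lasts 1/10 s, in which the tool goes at most 50 mm and 8.59 degrees, less where a joint would pass 70% of its speed; a pose out of reach is approached as far as the arm can. A call with a gripper value outside its range is refused whole. The fingers move at their own pace and stop on an object; "squeeze" is the grip in N (left out, the last holds). Time passes only in rows, so rows that do not move let the fingers close. It gives the time, the measured TCP pose, the force and the opening at its end, in the units of the state.
- robot.get_obs(): the state, without advancing time (a new reading comes with each control period).
- cams.camera(name): name is "side" or "top"; returns a dict with "pixels" (480x640x3 uint8, red, green, blue), "fx", "fy", "cx", "cy" (pixels), "eye" and "rotation" of the camera in the world. Camera axes: x right, y up, looking along -z (the intrinsics and any distortion apply to the point x, -y, -z); pixel columns grow to the right and rows downward; lengths in m; the calibration is good to about 2 mm. A picture is of the moment at which its call begins. There is no depth.
- robot.hand_in(): hands the job in, once; it reports no verdict.
The state is a dict: "time": time; "q": joint angles; "joint_velocities": joint speeds; "joint_torque": joint torques, N m; "position": TCP position; "tool_rot": TCP orientation; "ft_force": force on the tool from outside, world axes, zero at the start; "moment": the same for the moment, N m; "grip_width": finger opening in m.
Only numpy, scipy, OpenCV 4.12 (cv2) and the standard library are available. Lean on these libraries where they do the work, as an engineer would, in place of code of your own. Each camera call takes 0.05 s, during which the arm holds its last target. There are 200 camera calls.

### The job

Lock off the plywood crate for the sale: fold the open hasp flap down flat over the staple, then take the steel snap hook from the table and push its sprung gate onto a leg of the staple, gently and by feel and without forcing it, until the leg is inside the hook and the gate has flicked shut behind it. Leave the hook lying on the shut flap, let go of it, and do not shift the pottery.

Things in the scene. Friction and masses are not known exactly. Their poses are not given: they have to be found in the camera images.
- crate: plywood crate fixed to the table, 360 (its x) x 300 (y) x 100 mm high, flat top; origin centre of underside; its -x side faces roughly to the robot. The hasp lies on its top along its x axis: hinge leaf behind, staple towards the robot. The staple is an upright U of 6 mm steel wire in the crate's x-z plane: two vertical legs 44 mm apart, crossbar's underside 36 mm above the shut flap's top
- flap_hinge (a point): middle of the hasp flap's hinge axis (along the crate's y), 106 mm above the table. The flap is a steel strap 130 mm long from this axis, 46 wide, 4 thick; shut, it points to the crate's -x, its top 107 mm above the table, and the staple stands up through its slot, 28 to 96 mm from the hinge; beyond, to 130 mm, is a plain tongue
- flap (a joint): angle of the hasp flap, rad: 0 shut flat over the staple, 1.57 upright, more leaning back over the lid away from the robot (starts near 2). Its hinge is stiff (about 0.1 N m) and stays where it is left
- leg_near (a point): nominal place of the staple leg nearer the robot: on its axis, at the height of the shut flap's top; axes as the crate's. The staple's plate has oversize holes and was screwed down anywhere within them: the whole staple truly stands up to 4 mm off along the crate's x and up to 7 mm along its y, to be found by feel or sight. It is very stiff: handled gently it does not slide
- leg_far (a point): the same for the leg farther from the robot, 44 mm along the crate's +x; off by the same amount
- hook: loose steel snap hook lying flat, 113 mm long, 10 thick, about 180 g. Origin: underside, near the middle of its length; x along it towards the loop's crown, z up. From -x: round eye (x -57 to -31 mm), flat-sided shank to grip (x -27 to -1, 16 wide in y, 10 thick; grip near x -16), then the loop of 10 mm rod, outer size 60 x 44 mm. The brass gate closes the loop's +y side
- throat (a point): middle of the hook's loop, at hook x 27, y 0, z 5 mm; axes as the hook's. Seen from here the clear inside runs x -21 to 19, y -12 to 12 mm; the closed gate's line is at y 17, its pivot at x -20, its free end at x 15 (gate 6 to 8 mm thick); the fixed nose fills x 16 to 26 at y 17, the crown's inner face is at x 19. A bar enters towards -y between x -10 and 12
- gate (a joint): angle of the hook's gate, rad: 0 shut, 1.05 open (inwards only). Its spring takes 4 to 7 N to start, at most 11 N as a bar goes in: more means it is caught or home. The gate slips off a 6 mm bar and flicks shut once the bar is 37 mm from the pivot: push the bar 14 to 20 mm past the gate's line, then draw the hook along to bring the bar to the crown; 26 mm past the line it meets the rod opposite
- jar: oatmeal stoneware jar with lid, 78 mm across, 86 mm tall, loose on the crate's lid near a rear corner; origin at its base
- vase: green glazed vase, 128 mm across, 142 mm tall, loose on the table; origin at its base
- mug: dark slate mug, 76 mm across, 80 mm tall, loose on the table; origin at its base

How it is judged:
By the outcome, as a careful person would: the job done as asked, in the order asked, and still so for the second after the job is handed in, with the robot touching nothing.
It also fails if it takes over 72 s, if anything falls off the work surface, if the arm or the gripper's body presses on something with over 40 N, if the wrist force passes 120 N, or if a joint passes its speed limit or range.

## Working session

There is one attempt and no reset: what is moved stays moved. The work goes in short steps, Python scripts to look and compute and a tool call to move; the robot and the scene stay as the last step left them, time stands still between calls to the robot, and variables do not carry over. Pictures are saved under pics/ and viewed, about 8 in all and at most 12, crops included, and the job is handed in when it is done.

Besides the shell and the picture viewer there is one more tool, called after "Emit:" by a JSON object that holds its "name" and its "arguments". carry_out: Moves the arm, as the interface text tells. Its arguments: {"type":"object","properties":{"steps":{"type":"array"},"squeeze":{"type":"number"}},"required":["steps"]}

```bash
mkdir -p pics; ls
python3 - <<'E'
from rig import robot,cams
import cv2
print(robot.get_obs(), robot.tip_extent)
for n in("side","top"):
    c=cams.camera(n); cv2.imwrite(f"pics/{n}0.png",c["pixels"][:,:,::-1]); print({k:v for k,v in c.items() if k!="pixels"})
E
```

```text
pics
{'time': 0.0, 'q': array([ 9.75514197e-01,  5.28446285e-01,  1.43392624e+00, -2.82819160e-05,
        1.18138487e+00, -1.78525489e-01]), 'joint_velocities': array([ 9.48705071e-05, -8.40134020e-04,  5.31816527e-04, -2.67225770e-04,
        1.25418007e-03, -1.31841131e-04]), 'joint_torque': array([ 1.47881568e-03, -4.40036631e+01, -1.76594245e+01,  6.31992845e-02,
        5.81065868e-02, -1.71415581e-04]), 'position': array([0.25259538, 0.57092014, 0.24357618]), 'tool_rot': array([ 8.38088703e-01,  5.45532908e-01, -9.92491792e-04,  4.32046594e-04]), 'ft_force': array([-0.58187482,  0.18853055,  0.69629138]), 'moment': array([-0.01392477,  0.00193463, -0.00661433]), 'grip_width': 0.08717862466902485} 0.022
{'fx': 549.811106722545, 'fy': 549.811106722545, 'cx': 319.7216106903309, 'cy': 238.38181791257475, 'eye': array([ 0.49760689, -0.86436164,  1.09012082]), 'rotation': array([ 0.35787834, -0.02201248, -0.03737405,  0.93276027])}
{'fx': 509.5194415927874, 'fy': 509.5194415927874, 'cx': 315.03219450130626, 'cy': 235.35421224511583, 'eye': array([0.48721345, 0.01381998, 1.20594255]), 'rotation': array([ 0.03876597, -0.03466592, -0.70276893,  0.70951483])}
```

View pics/top0.png

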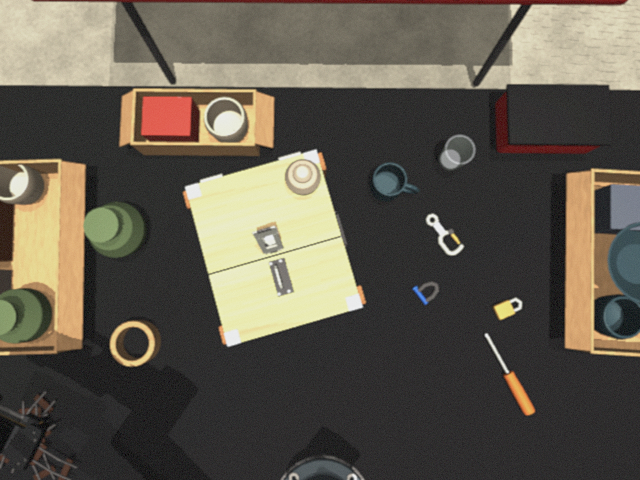

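View pics/side0.png

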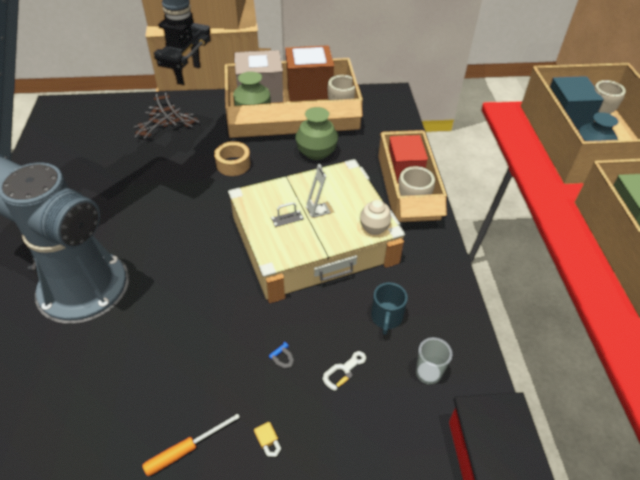

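The top view shows the crate (corners ~(186,187), (322,152), (362,305), (227,345)), the flap leaning back at ~(268,238), the staple at ~(281,277), the jar at (302,176) and the hook from eye (432,218) to crown (455,252), with its brass gate at (456,238). The side view confirms this: staple at (287,214), flap at (317,190), hook at (345,370).

```bash
cat > h.py <<'E'
import numpy as np, cv2
from scipy.spatial.transform import Rotation as R
from rig import robot,cams
def ray(c,px):
    d=np.array([(px[0]-c["cx"])/c["fx"],-(px[1]-c["cy"])/c["fy"],-1.]); return c["eye"],R.from_quat(c["rotation"]).apply(d)
def onplane(c,px,z):
    e,d=ray(c,px); return e+d*(z-e[2])/d[2]
def tri(c1,p1,c2,p2):
    A=[];b=[]
    for c,p in((c1,p1),(c2,p2)):
        e,d=ray(c,p); d=d/np.linalg.norm(d); P=np.eye(3)-np.outer(d,d); A.append(P); b.append(P@e)
    x=np.linalg.lstsq(np.vstack(A),np.hstack(b),rcond=None)[0]
    return x,[np.linalg.norm(a@x-q) for a,q in zip(A,b)]
def proj(c,P):
    v=R.from_quat(c["rotation"]).inv().apply(np.array(P)-c["eye"]); return np.array([c["cx"]-c["fx"]*v[...,0]/v[...,2],c["cy"]+c["fy"]*v[...,1]/v[...,2]]).T
def crop(im,x,y,w,h,s): return cv2.resize(im[y:y+h,x:x+w],None,fx=s,fy=s,interpolation=cv2.INTER_CUBIC)
E
python3 - <<'E'
from h import *
t=cams.camera("top");s=cams.camera("side")
T=t["pixels"][:,:,::-1];S=s["pixels"][:,:,::-1]
m=np.vstack([np.hstack([crop(T,240,215,66,50,6),crop(T,415,205,66,50,6)])[:300],np.hstack([crop(S,266,160,66,50*13//10,6)[90:390],crop(S,312,340,66,50,6)])])
T2=crop(T,250,215,50,85,7); S2=crop(S,262,160,80,75,6)
m=np.zeros((600,800,3),np.uint8)
m[:595,:350]=T2; m[:300,352:352+448]=crop(S,262,162,75,50,6)[:300,:448]; 
m[:450,352:352+448]=crop(S,262,160,75,75,6)[:450,:448]
cv2.imwrite("pics/hasp.png",m)
m=np.hstack([crop(T,415,205,50,60,8),crop(S,317,342,50,60,8)])
cv2.imwrite("pics/hook.png",m)
for n,p,z in[("c",(186,187),.1),("c",(322,152),.1),("c",(362,305),.1),("c",(227,345),.1),("eye",(432,218),.005),("crown",(455,252),.005)]: print(n,p,onplane(t,p,z))
E
```

```text
c (186, 187) [0.70715876 0.30665416 0.1       ]
c (322, 152) [0.78869166 0.00716949 0.1       ]
c (362, 305) [ 0.45284825 -0.08167892  0.1       ]
c (227, 345) [0.36525118 0.20655957 0.1       ]
eye (432, 218) [ 0.65642462 -0.25601583  0.005     ]
crown (455, 252) [ 0.57599761 -0.30906071  0.005     ]
```

View pics/hasp.png

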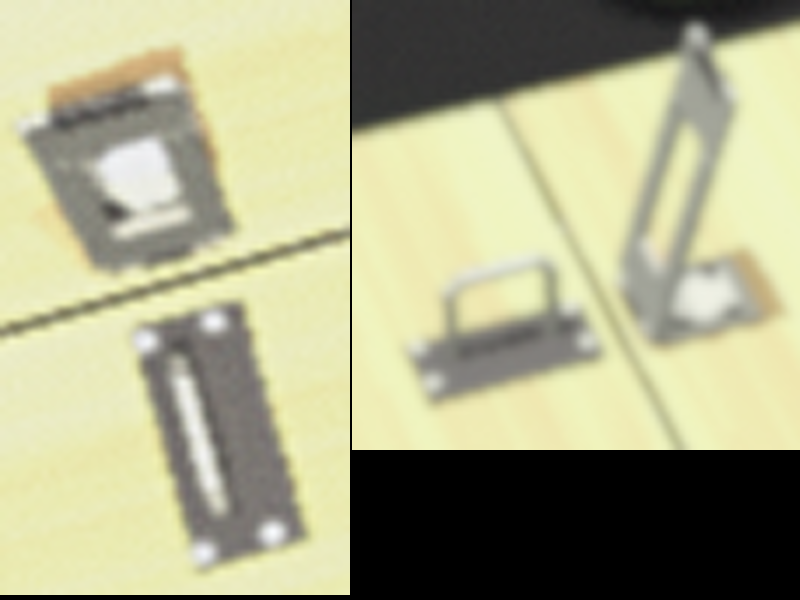

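View pics/hook.png

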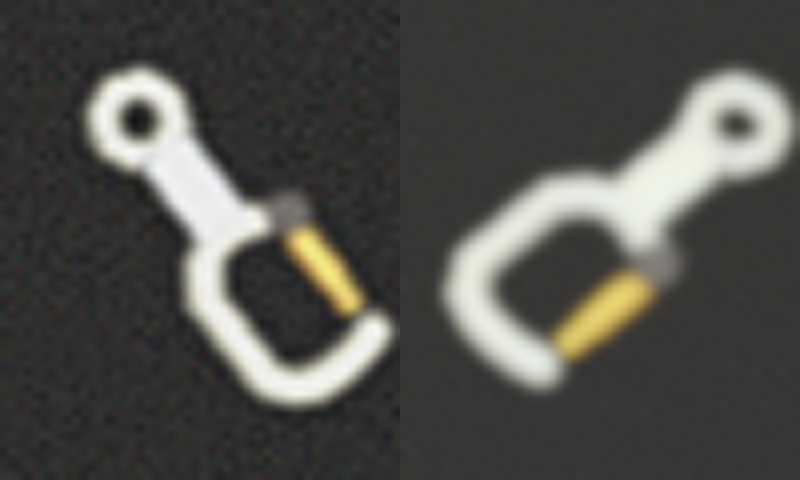

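The crops show the staple crossbar in the top view from ~(275.4,266.4) to (281.1,288.6), and its upper corners in the side view at ~(278.3,207.5) and (295.5,203.7). The flap leans back and its tip is at the top of the side crop. On the hook, the eye hole is at top pixel (432.2,219.7) and the gate is on the right-hand side. Next I compute positions.

```bash
cat > a.py <<'E'
from h import *
np.set_printoptions(precision=4,suppress=True)
t=cams.camera("top");s=cams.camera("side")
Tc=lambda x,y:(x/7+250-.43,y/7+215-.43)   # crop px -> image
Sc=lambda x,y:((x-352)/6+262-.42,y/6+160-.42)
for n,a,b in[("near corner",(218,512),(451,287)),("far corner",(178,362),(551,263)),("flap tipL",(27,125),(697,38)),("flap tipR",(180,88),(730,100))]:
    print(n,*tri(t,Tc(*a),s,Sc(*b)))
print("bar ends top@.146",onplane(t,Tc(218,515),.146),onplane(t,Tc(178,360),.146))
print("staple plate screws",[onplane(t,Tc(*p),.104)[:2] for p in((145,342),(214,322),(203,552),(272,532))])
print("legs base side@.105",[onplane(s,Sc(*p),.105)[:2] for p in((453,345),(552,320))])
for n,p in[("hinge side L",(628,285)),("hinge side R",(655,335))]: print(n,onplane(s,Sc(*p),.106))
for n,p in[("hinge top L",(100,270)),("hinge top R",(235,235))]: print(n,onplane(t,Tc(*p),.106))
# hook by mask
def hookmask(c,x,y,w,h):
    im=cv2.cvtColor(c["pixels"],cv2.COLOR_RGB2HSV); m=np.zeros(im.shape[:2],np.uint8); m[y:y+h,x:x+w]=(im[y:y+h,x:x+w,2]>110)*255; return m
for n,c,box in(("top",t,(420,208,50,55)),("side",s,(317,345,52,50))):
    m=hookmask(c,*box); cs,_=cv2.findContours(m,cv2.RETR_EXTERNAL,cv2.CHAIN_APPROX_NONE); k=max(cs,key=cv2.contourArea)[:,0]
    P=np.array([onplane(c,p,.006)[:2] for p in k]); r=cv2.minAreaRect((P*1000).astype(np.float32)); print(n,r)
    im=cv2.cvtColor(c["pixels"],cv2.COLOR_RGB2HSV); g=(im[...,0]>12)&(im[...,0]<32)&(im[...,1]>110)&(im[...,2]>90)&(m>0)
    ys,xs=np.nonzero(g); G=np.array([onplane(c,p,.005)[:2] for p in zip(xs,ys)]); print("gate c",G.mean(0),"dir",np.linalg.svd(G-G.mean(0))[2][0])
print("eye",onplane(t,(138/8+415-.44,118/8+205-.44),.005),onplane(s,((735-400)/8+317-.44,123/8+342-.44),.005))
q=robot.get_obs()["tool_rot"]; print("tool x",R.from_quat(q).as_matrix()[:,0])
print("jar lid",tri(t,(302,172),s,(376,212)),"base jar")
E
python3 a.py
```

```text
near corner [0.4898 0.0905 0.1458] [np.float64(0.0016931840237862429), np.float64(0.0016931840237857435)]
far corner [0.5325 0.1033 0.1441] [np.float64(0.00016677862314719237), np.float64(0.0001667786231466612)]
flap tipL [0.594  0.1388 0.2302] [np.float64(0.0004966680316401151), np.float64(0.0004966680316406906)]
flap tipR [0.6037 0.0965 0.2343] [np.float64(3.286149935664516e-05), np.float64(3.286149935727474e-05)]
bar ends top@.146 [0.4872 0.0905 0.146 ] [0.5329 0.1031 0.146 ]
staple plate screws [array([0.5401, 0.117 ]), array([0.5465, 0.0957]), array([0.4758, 0.0979]), array([0.4822, 0.0768])]
legs base side@.105 [array([0.4908, 0.0976]), array([0.5327, 0.1092])]
hinge side L [0.5658 0.1267 0.106 ]
hinge side R [0.575  0.0964 0.106 ]
hinge top L [0.5622 0.1311 0.106 ]
hinge top R [0.5734 0.0896 0.106 ]
top ((619.47265625, -280.3802490234375), (114.84290313720703, 44.98326873779297), 36.35182189941406)
gate c [ 0.6084 -0.3102] dir [-0.8005 -0.5993]
side ((618.7338256835938, -277.327880859375), (116.21961212158203, 47.81444549560547), 37.71699142456055)
gate c [ 0.6091 -0.3067] dir [-0.8107 -0.5855]
eye [ 0.6533 -0.2555  0.005 ] [ 0.6523 -0.2519  0.005 ]
tool x [ 0.4048  0.9144 -0.0007]
jar lid (array([0.7275, 0.0492, 0.1554]), [np.float64(0.00267416174328566), np.float64(0.0026741617432860148)]) base jar
```

Emit:
{"name": "carry_out", "arguments": {"steps": [[[3.3, -3.6, 0.8], 4, 1], [[3.3, -3.6, 0.8], 4, 1], [[3.3, -3.6, 0.8], 4, 1], [[3.3, -3.6, 0.8], 4, 1], [[3.3, -3.6, 0.8], 4, 1], [[3.3, -3.6, 0.8], 4, 1], [[3.3, -3.6, 0.8], 4, 1], [[3.3, -3.6, 0.8], 4, 1], [[3.3, -3.6, 0], 4, 1], [[3.3, -3.6, 0], 4, 1]], "squeeze": 30}}

```text
time: 1.3
position: [0.5828, 0.2071, 0.3099]
tool_rot: [0.584, 0.812, 0.001, 0.0]
ft_force: [-0.1, 0.6, -0.2]
grip_width: 0.0149
```

Emit:
{"name": "carry_out", "arguments": {"steps": [[[3.6, -3.6, 0], -3, 1], [[3.6, -3.6, 0], 0, 1], [[0, 0, 0], 0, 1], [[0, 0, -4], 0, 1], [[0, 0, -4], 0, 1], [[0, 0, -1.5], 0, 1], [[0, 0, 0], 0, 1]]}}

```text
time: 2.0
position: [0.6583, 0.1285, 0.2128]
tool_rot: [0.61, 0.792, 0.003, 0.004]
ft_force: [0.2, -0.4, -0.1]
grip_width: 0.0005
```

Run:
```python
from h import *
o=robot.get_obs(); print(o["position"],o["ft_force"])
s=cams.camera("side");t=cams.camera("top")
m=np.zeros((360,800,3),np.uint8)
m[:360,:400]=crop(s["pixels"],240,110,100,90,4); m[:360,400:]=crop(t["pixels"],230,190,100,90,4)
cv2.imwrite("pics/beh.png",m[:,:,::-1])
```

```text
[0.65825557 0.12847423 0.21281178] [ 0.181469   -0.44027958 -0.12302695]
```

View pics/beh.png

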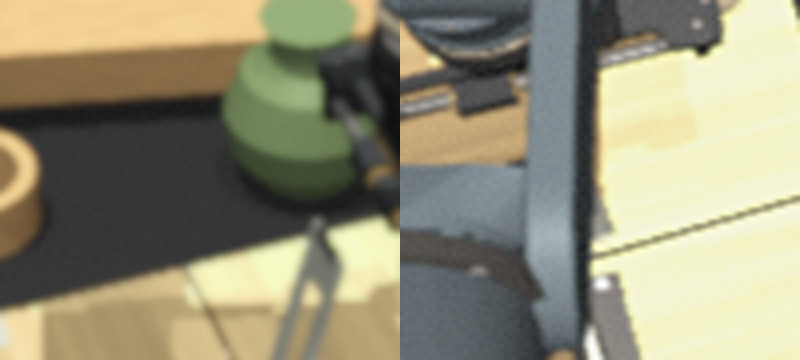

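The side view shows the closed fingers at crop ~(380,190), behind the flap tip at crop (318,225); they aren't touching yet. Now I push.

Emit:
{"name": "carry_out", "arguments": {"steps": [[[-1.5, 0.2, 0], 0, 1], [[-1.4, -0.3, 0], 0, 1], [[-1.35, -0.37, 0], 0, 1], [[-1.35, -0.37, 0], 0, 1], [[-1.35, -0.37, 0], 0, 1], [[-1.35, -0.37, 0], 0, 1], [[-1.35, -0.37, 0], 0, 1], [[-1.35, -0.37, 0], 0, 1], [[-1.35, -0.37, 0], 0, 1], [[-1.35, -0.37, 0], 0, 1]]}}

```text
time: 3.1
position: [0.5331, 0.1018, 0.2376]
tool_rot: [0.607, 0.794, 0.02, 0.025]
ft_force: [0.3, 0.4, 0.0]
grip_width: 0.0006
```

Run:
```python
from h import *
o=robot.get_obs(); print(o["q"],o["joint_velocities"],o["position"]); print(R.from_quat(o["tool_rot"]).as_matrix())
s=cams.camera("side")
cv2.imwrite("pics/p1.png",crop(s["pixels"],240,110,100,110,4)[:,:,::-1])
```

```text
[-0.01893155  0.40306609  1.69114217  0.00369082  0.98302918 -1.85647936] [-0.0715828  -0.22229312  0.31916662  0.008769   -0.16085198 -0.08077155] [0.53311771 0.10179673 0.23759466]
[[-0.26123489  0.96312725  0.06436025]
 [ 0.96515784  0.26166181  0.00185339]
 [-0.01505557  0.06260197 -0.99792501]]
```

View pics/p1.png

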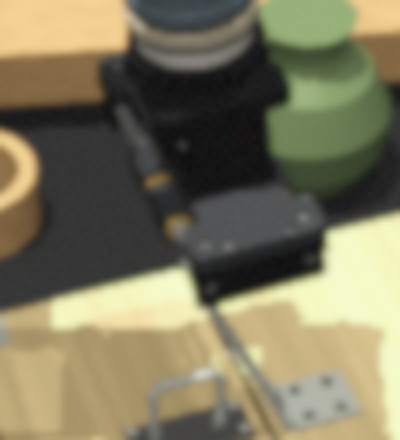

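The side crop shows the flap leaning towards the robot, with its base at crop (285,405) and its tip at (213,312) under the gripper. The push works, though the arm has drifted up by 2.5 cm. Next I follow the arc down.

Emit:
{"name": "carry_out", "arguments": {"steps": [[[0, 0, 0], 0, 1], [[-1.7, -0.47, -1.4], 0, 1], [[-1.7, -0.47, -1.4], 0, 1], [[-1.1, -0.3, -1.7], 0, 1], [[-1.1, -0.3, -1.7], 0, 1], [[0, 0, 0], 0, 1]]}}

```text
time: 3.75
position: [0.4826, 0.0873, 0.183]
tool_rot: [0.606, 0.794, 0.027, 0.034]
ft_force: [-0.4, 0.6, -0.2]
grip_width: 0.0007
```

Emit:
{"name": "carry_out", "arguments": {"steps": [[[-0.9, -0.25, -1.6], 0, 1], [[-0.6, -0.15, -1.7], 0, 1], [[-0.4, -0.1, -1.5], 0, 1], [[0, 0, -0.6], 0, 1], [[0, 0, -0.3], 0, 1], [[0, 0, 0], 0, 1]]}}

```text
time: 4.35
position: [0.4755, 0.0829, 0.1307]
tool_rot: [0.605, 0.794, 0.032, 0.042]
ft_force: [-2.3, 0.7, -2.3]
grip_width: 0.0007
```

Emit:
{"name": "carry_out", "arguments": {"steps": [[[-0.5, -0.13, 0.1], 0, 1], [[-0.6, -0.16, 0], 0, 1], [[0, 0, -0.2], 0, 1], [[0, 0, -0.2], 0, 1], [[0, 0, -0.2], 0, 1]]}}

```text
time: 4.85
position: [0.4673, 0.0798, 0.1292]
tool_rot: [0.605, 0.794, 0.035, 0.046]
ft_force: [-6.9, 0.7, 29.4]
grip_width: 0.0003
```

29 N of upward force at contact height means the flap is flat and pressed home. I release it and head for the hook.

Emit:
{"name": "carry_out", "arguments": {"steps": [[[0, 0, 2], 0, 1], [[0, 0, 3], -8.4, 1], [[0, 0, 3], -8.4, 1], [[1.7, -3.8, 0], -8.4, 0.6], [[1.7, -3.8, 0], -8.4, 0.6], [[1.7, -3.8, 0], -8.4, 0.6], [[1.7, -3.8, 0], -8.4, 0.6], [[1.7, -3.8, 0], -8.4, 0.6], [[1.7, -3.8, 0], -8.4, 0.6], [[1.7, -3.8, 0], -8.4, 0.6]]}}

```text
time: 5.85
position: [0.5879, -0.1912, 0.2141]
tool_rot: [0.969, 0.241, 0.002, 0.059]
ft_force: [-0.3, 0.4, 0.2]
grip_width: 0.0345
```

Run:
```python
from h import *
o=robot.get_obs(); print(o["q"],o["position"],o["grip_width"]); M=R.from_quat(o["tool_rot"]).as_matrix(); print(M, np.degrees(np.arctan2(M[1,0],M[0,0])))
```

```text
[-0.45465923  0.53177617  1.53031453 -0.10304973  1.00250414 -0.89082738] [ 0.58786979 -0.19116256  0.21410119] 0.034455818675638225
[[ 0.88351559  0.46724293  0.03292801]
 [ 0.46779951 -0.87663291 -0.11259818]
 [-0.02374492  0.11488596 -0.99309486]] 27.900105942225405
```

Emit:
{"name": "carry_out", "arguments": {"steps": [[[0.9, -1.6, 0], -8.2, 0.5], [[0.9, -1.6, 0], -8.2, 0.5], [[0.9, -1.6, 0], -8.2, 0.5], [[0.9, -1.6, -1], -8.2, 0.5], [[0.9, -1.6, -2], -8.2, 0.5], [[0, 0, -2], -8.2, 0.5], [[0, 0, -2], -8.2, 0.5], [[0, 0, -2], -8.2, 0.5], [[0, 0, -1], -8.2, 0.5], [[0, 0, 0], -8.2, 0.5]]}}

```text
time: 6.85
position: [0.6378, -0.2835, 0.107]
tool_rot: [0.874, -0.483, -0.037, 0.05]
ft_force: [0.2, -0.0, -0.0]
grip_width: 0.0436
```

```bash
cat > st.py <<'E'
from h import *
np.set_printoptions(precision=4,suppress=True)
o=robot.get_obs(); print(o["time"],o["q"],o["position"],o["grip_width"],o["ft_force"]); M=R.from_quat(o["tool_rot"]).as_matrix(); print("toolz",M[:,2],"yaw",np.degrees(np.arctan2(M[1,0],M[0,0])),"tilt in tool xy", M[2,:2])
E
python3 st.py
```

```text
6.85 [-0.5361  0.8121  1.2674 -0.1128  1.1359  0.5246] [ 0.6378 -0.2835  0.107 ] 0.04355715587858843 [ 0.1946 -0.0209 -0.0443]
toolz [-0.1132 -0.0515 -0.9922] yaw -57.892769105764316 tilt in tool xy [-0.0167  0.1232]
```

Emit:
{"name": "carry_out", "arguments": {"steps": [[[1.8, -0.8, 0], 2.2, 0.5], [[1.8, -0.8, 0], 2.2, 0.5], [[1.8, -0.8, 0], 0, 0.5], [[1.8, -0.8, 0], 0, 0.5], [[0, 0, 0], 0, 0.5], [[0, 0, 0], 0, 0.5]]}}

```text
time: 7.45
position: [0.71, -0.3159, 0.1013]
tool_rot: [0.891, -0.449, -0.039, 0.051]
ft_force: [-0.6, -0.0, -0.1]
grip_width: 0.0433
```

```bash
python3 st.py
```

```text
7.45 [-0.5231  0.922   1.0159 -0.1109  1.2776  0.446 ] [ 0.71   -0.3159  0.1013] 0.043313211610366005 [-0.6417 -0.0157 -0.0834]
toolz [-0.115  -0.056  -0.9918] yaw -53.54367034639352 tilt in tool xy [-0.0235  0.1257]
```

Emit:
{"name": "carry_out", "arguments": {"steps": [[[-4.0, 2.3, 0], 0, 0.5], [[-4.0, 2.3, 0], 0, 0.5], [[0, 0, 0], 0, 0.5], [[0, 0, 0], 0, 0.5]]}}

```text
time: 7.85
position: [0.6205, -0.265, 0.0974]
tool_rot: [0.891, -0.449, -0.045, 0.051]
ft_force: [-0.5, -1.0, -0.0]
grip_width: 0.0436
```

```bash
python3 st.py
```

```text
7.85 [-0.5239  0.8015  1.3302 -0.1194  1.0968  0.4682] [ 0.6205 -0.265   0.0974] 0.04357418899500118 [-0.4872 -1.0386 -0.0109]
toolz [-0.1252 -0.0501 -0.9909] yaw -53.58003563829938 tilt in tool xy [-0.0343  0.1304]
```

Emit:
{"name": "carry_out", "arguments": {"steps": [[[1.3, -0.4, -2], 0, 0.5], [[0, 0, -2.6], 0, 0.5], [[0, 0, -1.2], 0, 0.5], [[0, 0, 0], 0, 0.5]]}}

```text
time: 8.25
position: [0.6364, -0.2707, 0.0408]
tool_rot: [0.891, -0.449, -0.041, 0.051]
ft_force: [-1.2, -0.3, -0.2]
grip_width: 0.0433
```

```bash
python3 st.py
python3 - <<'E'
from h import *
s=cams.camera("side");t=cams.camera("top")
cv2.imwrite("pics/g1.png",np.hstack([crop(s["pixels"],300,320,80,80,5),crop(t["pixels"],405,195,80,80,5)])[:,:,::-1])
E
```

```text
8.25 [-0.5197  0.8919  1.3037 -0.1238  1.027   0.4822] [ 0.6364 -0.2707  0.0408] 0.043274369666446835 [-1.215  -0.2917 -0.1853]
toolz [-0.1193 -0.0535 -0.9914] yaw -53.58482089473976 tilt in tool xy [-0.028   0.1277]
```

View pics/g1.png

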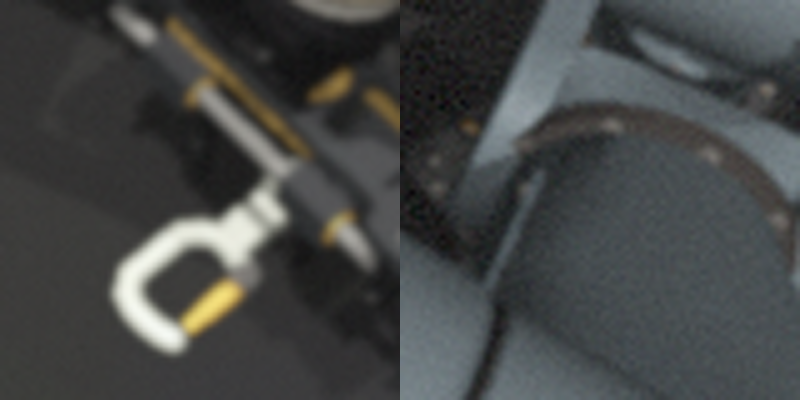

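The side crop shows the gripper over the shank (crop (255,210)), the loop clear and the gate at crop (215,305). The top view is blocked by the arm. I lower and grip.

Emit:
{"name": "carry_out", "arguments": {"steps": [[[-0.3, 0.2, -1.2], 0, 0.5], [[0, 0, -0.4], 0, 0.5], [[0, 0, 0], 0, 1], [[0, 0, 0], 0, 1], [[0, 0, 0], 0, 1], [[0, 0, 0], 0, 1], [[0, 0, 0], 0, 1], [[0, 0, 0], 0, 1]], "squeeze": 55}}

```text
time: 9.15
position: [0.6357, -0.27, 0.0288]
tool_rot: [0.891, -0.449, -0.037, 0.051]
ft_force: [0.2, -0.6, -0.9]
grip_width: 0.0142
```

```bash
python3 st.py
```

```text
9.15 [-0.5193  0.9046  1.3152 -0.1263  0.9948  0.4873] [ 0.6357 -0.27    0.0288] 0.014213023498887175 [ 0.1855 -0.586  -0.8766]
toolz [-0.1123 -0.0575 -0.992 ] yaw -53.58226240001637 tilt in tool xy [-0.0205  0.1244]
```

Emit:
{"name": "carry_out", "arguments": {"steps": [[[0, 0, 0], 0, 0.6], [[0, 0, 0], 0, 0.6], [[0, 0, -0.35], 0, 0.6], [[0, 0, -0.2], 0, 0.6], [[0, 0, 0], 0, 0.6]]}}

```text
time: 9.65
position: [0.6359, -0.2699, 0.0237]
tool_rot: [0.891, -0.449, -0.037, 0.051]
ft_force: [-1.0, 1.5, 2.5]
grip_width: 0.0341
```

Emit:
{"name": "carry_out", "arguments": {"steps": [[[0, 0, 0], 0, 1], [[0, 0, 0], 0, 1], [[0, 0, 0], 0, 1], [[0, 0, 0], 0, 1], [[0, 0, 0], 0, 1], [[0, 0, 0], 0, 1]], "squeeze": 55}}

```text
time: 10.25
position: [0.6363, -0.2703, 0.0238]
tool_rot: [0.891, -0.449, -0.036, 0.051]
ft_force: [-0.7, -0.0, 0.5]
grip_width: 0.0151
```

```bash
python3 st.py
```

```text
10.25 [-0.5191  0.9117  1.3151 -0.1273  0.9862  0.4886] [ 0.6363 -0.2703  0.0238] 0.015064623216505459 [-0.6969 -0.0159  0.544 ]
toolz [-0.1109 -0.0586 -0.9921] yaw -53.561213675594544 tilt in tool xy [-0.0189  0.1239]
```

Emit:
{"name": "carry_out", "arguments": {"steps": [[[0, 0, 2], 0, 1], [[0, 0, 4], 0, 1], [[0, 0, 5], 8, 1], [[0, 0, 5], 8, 1], [[0, 0, 4], 8, 1], [[-1.8, 3.1, 0], 8, 1], [[-1.8, 3.1, 0], 8, 1], [[-1.8, 3.1, 0], 8, 1], [[-1.8, 3.1, 0], 8, 1], [[-1.8, 3.1, 0], 8, 1]]}}

```text
time: 11.25
position: [0.5409, -0.1131, 0.2235]
tool_rot: [0.992, 0.11, -0.004, 0.068]
ft_force: [0.4, 1.1, -2.4]
grip_width: 0.0151
```

```bash
python3 st.py
```

```text
11.25 [-0.3436  0.4494  1.6623 -0.1502  0.9822 -0.4831] [ 0.5409 -0.1131  0.2235] 0.015107838648814629 [ 0.4415  1.092  -2.4102]
toolz [ 0.0076 -0.1349 -0.9908] yaw 12.520452012711258 tilt in tool xy [-0.0221  0.1333]
```

Emit:
{"name": "carry_out", "arguments": {"steps": [[[-1.2, 2.2, 0], 8.4, 1], [[-1.2, 2.2, 0], 8.4, 1], [[-1.2, 2.2, 0], 8.4, 1], [[-1.2, 2.2, 0], 8.4, 1], [[-1.2, 2.2, 0], 8.4, 1], [[-1.2, 2.2, 0], 8.4, 1], [[-1.2, 2.2, 0], 8.4, 1], [[0, 0, 0], 8.4, 1], [[0, 0, 0], 8.4, 1], [[0, 0, 0], 8.4, 1]]}}

```text
time: 12.25
position: [0.4394, 0.0544, 0.2188]
tool_rot: [0.651, 0.757, 0.035, 0.047]
ft_force: [-0.8, -0.1, -1.2]
grip_width: 0.0152
```

Emit:
{"name": "carry_out", "arguments": {"steps": [[[0, 0, -1], 8.4, 1], [[0, 0, 0], 0, 1], [[0, 0, 0], 0, 1]]}}

```text
time: 12.55
position: [0.4378, 0.0544, 0.2082]
tool_rot: [0.594, 0.803, 0.037, 0.044]
ft_force: [-0.2, -0.1, -2.1]
grip_width: 0.0151
```

```bash
python3 st.py
python3 - <<'E'
from h import *
s=cams.camera("side");t=cams.camera("top")
cv2.imwrite("pics/pre.png",np.hstack([crop(s["pixels"],240,160,80,100,5),crop(t["pixels"],250,220,80,100,5)])[:,:,::-1])
E
```

```text
12.55 [-0.1471  0.3043  1.9926  0.0369  0.7329 -2.041 ] [0.4378 0.0544 0.2082] 0.015102130378575402 [-0.2112 -0.0622 -2.148 ]
toolz [ 0.1144  0.008  -0.9934] yaw 106.93285164269315 tilt in tool xy [-0.0258  0.1117]
```

View pics/pre.png

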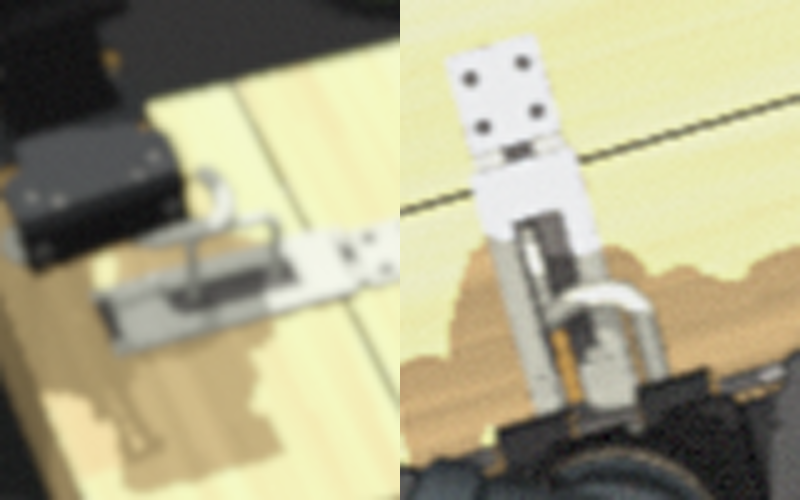

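The picture shows the flap shut flat, with the staple standing through its slot. The hook is held level above it: crown at top crop ~(605,290), gate (orange) at (565,370), and near leg base at side crop (192,297). Eight pictures viewed so far.

```bash
cat > b.py <<'E'
from h import *
np.set_printoptions(precision=4,suppress=True)
t=cams.camera("top");s=cams.camera("side")
o=robot.get_obs();p=o["position"];M=R.from_quat(o["tool_rot"]).as_matrix()
a=np.arctan2(M[1,0],M[0,0])-np.pi/2; hx=np.array([np.cos(a),np.sin(a),0]);hy=np.array([-hx[1],hx[0],0])
z=np.array([0,0,p[2]-.0238+.005]); f=lambda x,y:p*[1,1,0]+(x+.0197)*hx+y*hy+z
for n,x,y in(("crown outer",.056,0),("crown inner",.046,0),("gate mid",.0245,.017),("throat",.027,0)):
    q=f(x,y);u=proj(t,q);v=proj(s,q);print(n,q,"topcrop",(u-[250,220]+.4)*5+[400,0],"sidecrop",(v-[240,160]+.4)*5)
S=lambda x,y:(x/5+240-.4,y/5+160-.4);T=lambda x,y:((x-400)/5+250-.4,y/5+220-.4)
print("leg base near side",onplane(s,S(192,297),.107),"far",onplane(s,S(275,275),.107))
print("corners side@.146 (x)",onplane(s,S(193,230),.146),onplane(s,S(273,219),.146))
print("flap edges top@.107",onplane(t,T(470,215),.107),onplane(t,T(597,215),.107),onplane(t,T(545,400),.107))
print("leaf far edge",onplane(t,T(447,60),.104),onplane(t,T(540,37),.104))
print("gate px colour:",onplane(t,T(565,370),z[2]),"crown mid",onplane(t,T(605,292),z[2]))
E
python3 b.py
```

```text
crown outer [0.5105 0.0768 0.1897] topcrop [583.0794 283.9474] sidecrop [230.0526 191.4306]
crown inner [0.501  0.0738 0.1897] topcrop [590.0771 308.1436] sidecrop [210.007  196.7366]
gate mid [0.4754 0.0838 0.1897] topcrop [564.0013 372.5733] sidecrop [155.0719 184.7937]
throat [0.4828 0.0683 0.1897] topcrop [603.4112 354.2496] sidecrop [171.6977 206.877 ]
leg base near side [0.4896 0.089  0.107 ] far [0.5315 0.1014 0.107 ]
corners side@.146 (x) [0.492  0.0966 0.146 ] [0.5313 0.1015 0.146 ]
flap edges top@.107 [0.5416 0.1312 0.107 ] [0.5422 0.0763 0.107 ] [0.4627 0.0974 0.107 ]
leaf far edge [0.6092 0.1429 0.104 ] [0.6196 0.1025 0.104 ]
gate px colour: [0.4765 0.0834 0.1897] crown mid [0.5074 0.068  0.1897]
```

Emit:
{"name": "carry_out", "arguments": {"steps": [[[1.6, -1.25, 0], -1.5, 1], [[0, 0, 0], 0, 1], [[0, 0, -2.5], 0, 1], [[0, 0, -2.5], 0, 1], [[0, 0, -1.2], 0, 1], [[0, 0, 0], 0, 1]]}}

```text
time: 13.35
position: [0.4546, 0.043, 0.1468]
tool_rot: [0.605, 0.794, 0.038, 0.046]
ft_force: [-0.3, 0.4, -3.4]
grip_width: 0.0151
```

```bash
python3 st.py
```

```text
13.35 [-0.167   0.4436  2.023   0.0464  0.5584 -2.0451] [0.4546 0.043  0.1468] 0.015144527408511344 [-0.3182  0.4221 -3.3774]
toolz [ 0.1192  0.0048 -0.9929] yaw 105.34434549828057 tilt in tool xy [-0.0271  0.1162]
```

Emit:
{"name": "carry_out", "arguments": {"steps": [[[0, 0, -0.7], 0, 1], [[0, 0, -0.4], 0, 1], [[0, 0, 0], 0, 1], [[-0.1, 0.4, 0], 0, 1], [[-0.1, 0.4, 0], 0, 1], [[0, 0, 0], 0, 1]]}}

```text
time: 13.95
position: [0.4533, 0.0521, 0.1372]
tool_rot: [0.605, 0.794, 0.039, 0.048]
ft_force: [0.7, 0.1, -1.8]
grip_width: 0.0153
```

```bash
python3 st.py
python3 - <<'E'
from h import *
s=cams.camera("side");t=cams.camera("top")
cv2.imwrite("pics/pre2.png",np.hstack([crop(s["pixels"],250,180,60,60,7)[:420,:400],crop(t["pixels"],255,240,60,60,7)[:420,:400]])[:,:,::-1])
E
```

```text
13.95 [-0.1457  0.4631  2.0343  0.0448  0.5234 -2.0231] [0.4533 0.0521 0.1372] 0.01525486753959791 [ 0.7412  0.1233 -1.7508]
toolz [ 0.1229  0.0046 -0.9924] yaw 105.32661286570108 tilt in tool xy [-0.0283  0.1196]
```

View pics/pre2.png

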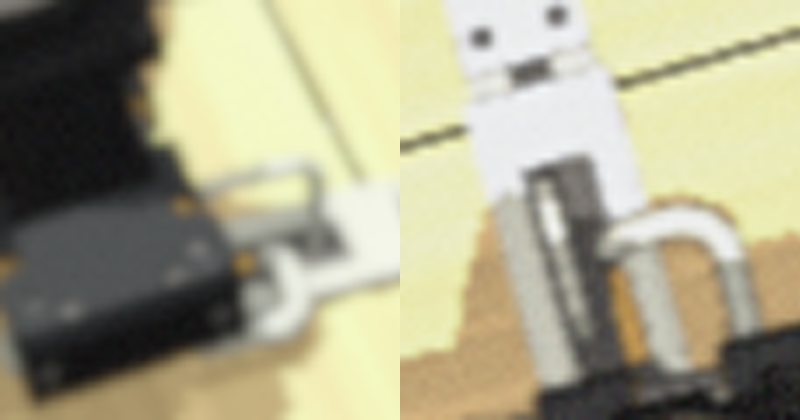

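The picture shows the loop lying on the -y side of the staple at flap height, the gate (orange) at top crop (622,300) facing the staple, and the nose at (615,245). I check the alignment along the hook numerically.

Run:
```python
from h import *
np.set_printoptions(precision=4,suppress=True)
t=cams.camera("top")
o=robot.get_obs();p=o["position"];hx=np.array([np.cos(np.radians(15.3)),np.sin(np.radians(15.3)),0]);hy=np.array([-hx[1],hx[0],0])
T=lambda x,y:((x-400)/7+255-.43,y/7+240-.43)
loc=lambda P:((P-p)@hx*1e3-46.7,(P-p)@hy*1e3)
zc=p[2]-.0238+.01
print("underside z",zc-.01)
for n,q in(("nose/gate joint",(620,258)),("crown outer apex",(690,203)),("right outer",(752,280))): print(n,loc(onplane(t,T(*q),zc)))
L=np.array([.4905,.0915,.118]); print("leg in throat frame",loc(L))
for n,q in(("bar far end",(548,180)),("bar near vis",(580,335))): print(n,onplane(t,T(*q),.147),loc(onplane(t,T(*q),.147)))
```

```text
underside z 0.11336922250131058
nose/gate joint (np.float64(17.42678296720277), np.float64(13.208579268439767))
crown outer apex (np.float64(28.127506502080934), np.float64(-11.455622746123904))
right outer (np.float64(0.835827672424216), np.float64(-23.765548385493098))
leg in throat frame (np.float64(-0.6152491102216615), np.float64(28.69377232119653))
bar far end [0.5343 0.1016 0.147 ] (np.float64(44.31588268394873), np.float64(26.863894251964606))
bar near vis [0.4887 0.0913 0.147 ] (np.float64(-2.4469537472690064), np.float64(29.004129662967703))
```

Emit:
{"name": "carry_out", "arguments": {"steps": [[[-0.3, -0.1, -0.2], 0, 1], [[0, 0, 0], 0, 1], [[-0.05, 0.2, 0], 0, 1], [[-0.05, 0.2, 0], 0, 1], [[-0.05, 0.2, 0], 0, 1], [[0, 0, 0], 0, 1]]}}

```text
time: 14.7
position: [0.4488, 0.0567, 0.135]
tool_rot: [0.605, 0.794, 0.039, 0.048]
ft_force: [-0.8, -0.5, -1.9]
grip_width: 0.015
```

```bash
python3 st.py
```

```text
14.7 [-0.1357  0.4646  2.0457  0.0428  0.5098 -2.0107] [0.4488 0.0567 0.135 ] 0.015040215644582269 [-0.7695 -0.5014 -1.9063]
toolz [ 0.1233  0.0043 -0.9924] yaw 105.26394893207447 tilt in tool xy [-0.0286  0.12  ]
```

Emit:
{"name": "carry_out", "arguments": {"steps": [[[-0.05, 0.2, 0], 0, 1], [[-0.05, 0.2, 0], 0, 1], [[0, 0, 0], 0, 1]]}}

```text
time: 15.0
position: [0.4482, 0.0589, 0.1352]
tool_rot: [0.605, 0.794, 0.038, 0.049]
ft_force: [-0.3, -6.7, -1.8]
grip_width: 0.015
```

Emit:
{"name": "carry_out", "arguments": {"steps": [[[-0.05, 0.2, 0], 0, 1], [[-0.05, 0.2, 0], 0, 1], [[0, 0, 0], 0, 1]]}}

```text
time: 15.3
position: [0.4478, 0.0601, 0.1353]
tool_rot: [0.605, 0.794, 0.036, 0.051]
ft_force: [-0.8, -6.4, -1.5]
grip_width: 0.0154
```

Emit:
{"name": "carry_out", "arguments": {"steps": [[[-0.05, 0.2, 0], 0, 1], [[-0.05, 0.2, 0], 0, 1], [[0, 0, 0], 0, 1]]}}

```text
time: 15.6
position: [0.4474, 0.0611, 0.1354]
tool_rot: [0.605, 0.793, 0.035, 0.053]
ft_force: [-0.1, -6.6, -2.4]
grip_width: 0.0146
```

Emit:
{"name": "carry_out", "arguments": {"steps": [[[-0.1, 0.35, 0], 0, 1], [[-0.1, 0.35, 0], 0, 1]]}}

```text
time: 15.8
position: [0.4464, 0.0657, 0.1355]
tool_rot: [0.606, 0.793, 0.034, 0.054]
ft_force: [1.4, -7.9, -3.2]
grip_width: 0.0148
```

Emit:
{"name": "carry_out", "arguments": {"steps": [[[-0.1, 0.35, 0], 0, 1], [[-0.1, 0.35, 0], 0, 1]]}}

```text
time: 16.0
position: [0.4461, 0.0701, 0.1358]
tool_rot: [0.606, 0.793, 0.033, 0.057]
ft_force: [0.4, -10.4, -4.4]
grip_width: 0.0154
```

```bash
python3 st.py
```

```text
16.0 [-0.0896  0.4623  2.049  -0.0091  0.4989 -1.9174] [0.4461 0.0701 0.1358] 0.015360384212297717 [  0.4465 -10.4449  -4.3938]
toolz [ 0.1301 -0.016  -0.9914] yaw 104.99265565398274 tilt in tool xy [-0.0495  0.1214]
```

Emit:
{"name": "carry_out", "arguments": {"steps": [[[-0.12, 0.35, 0], 0, 1], [[-0.12, 0.35, 0], 0, 1]]}}

```text
time: 16.2
position: [0.4458, 0.0742, 0.136]
tool_rot: [0.607, 0.792, 0.032, 0.059]
ft_force: [0.3, -10.4, -3.1]
grip_width: 0.0152
```

Emit:
{"name": "carry_out", "arguments": {"steps": [[[-0.12, 0.35, 0], 0, 1]]}}

```text
time: 16.3
position: [0.4451, 0.0762, 0.1361]
tool_rot: [0.607, 0.792, 0.032, 0.06]
ft_force: [-1.0, -10.5, -1.7]
grip_width: 0.0156
```

```bash
python3 st.py
python3 - <<'E'
from h import *
s=cams.camera("side");t=cams.camera("top")
cv2.imwrite("pics/in1.png",np.hstack([crop(s["pixels"],260,180,50,50,8),crop(t["pixels"],260,245,50,50,8)])[:,:,::-1])
E
```

```text
16.3 [-0.0702  0.4615  2.0501 -0.028   0.4946 -1.8798] [0.4451 0.0762 0.1361] 0.015586937983605243 [ -0.9813 -10.4846  -1.7157]
toolz [ 0.1338 -0.0228 -0.9907] yaw 104.841332480201 tilt in tool xy [-0.0567  0.1233]
```

View pics/in1.png

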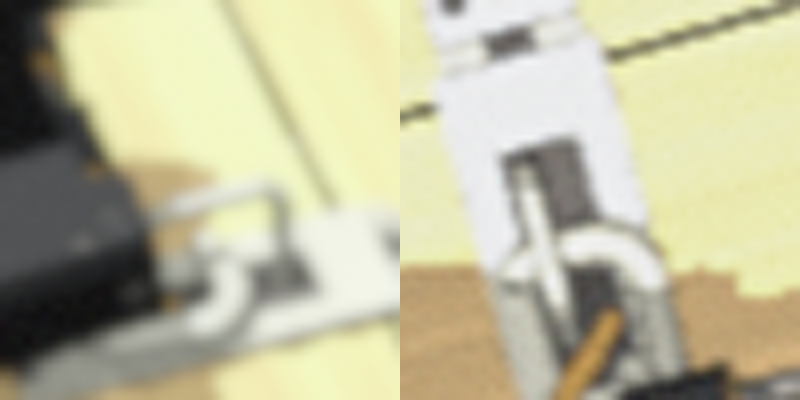

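The gate (orange, top crop (600,345)) has swung inward, and the staple passes between the nose (515,265) and the loop, so the leg is entering. That is 10 pictures. I go a little further, then draw back.

Emit:
{"name": "carry_out", "arguments": {"steps": [[[-0.12, 0.35, 0], 0, 1], [[-0.12, 0.35, 0], 0, 1]]}}

```text
time: 16.6
position: [0.4407, 0.0811, 0.1357]
tool_rot: [0.608, 0.791, 0.029, 0.059]
ft_force: [-1.1, -8.9, -2.5]
grip_width: 0.0151
```

Emit:
{"name": "carry_out", "arguments": {"steps": [[[-0.12, 0.38, 0], 0, 1]]}}

```text
time: 16.7
position: [0.4393, 0.0837, 0.1357]
tool_rot: [0.608, 0.791, 0.028, 0.059]
ft_force: [0.4, -7.8, -2.1]
grip_width: 0.0149
```

Emit:
{"name": "carry_out", "arguments": {"steps": [[[-0.41, -0.01, 0], 0, 1], [[-0.41, -0.01, 0], 0, 1]]}}

```text
time: 16.9
position: [0.43, 0.0826, 0.1355]
tool_rot: [0.609, 0.791, 0.027, 0.058]
ft_force: [1.0, -0.0, -3.0]
grip_width: 0.015
```

Emit:
{"name": "carry_out", "arguments": {"steps": [[[-0.41, -0.01, 0], 0, 1]]}}

```text
time: 17.0
position: [0.4268, 0.0825, 0.1357]
tool_rot: [0.609, 0.791, 0.028, 0.059]
ft_force: [5.7, 1.3, -3.8]
grip_width: 0.0153
```

Emit:
{"name": "carry_out", "arguments": {"steps": [[[-0.3, -0.05, 0], 0, 1]]}}

```text
time: 17.1
position: [0.4265, 0.0821, 0.1364]
tool_rot: [0.609, 0.79, 0.03, 0.062]
ft_force: [6.4, 0.0, -5.0]
grip_width: 0.015
```

The sideways spring force has gone from -8 N to 0, with a firm stop along the draw: the gate has flicked shut and the leg is at the crown. I relax, lower, and check before letting go.

Emit:
{"name": "carry_out", "arguments": {"steps": [[[0.2, 0.05, -0.1], 0, 1], [[0.1, 0, -0.2], 0, 1], [[0, 0, -0.2], 0, 1], [[0, 0, 0], 0, 1]]}}

```text
time: 17.5
position: [0.429, 0.083, 0.1311]
tool_rot: [0.608, 0.791, 0.029, 0.061]
ft_force: [0.4, 0.2, -0.5]
grip_width: 0.0147
```

```bash
python3 st.py
python3 - <<'E'
from h import *
s=cams.camera("side");t=cams.camera("top")
cv2.imwrite("pics/in2.png",np.hstack([crop(s["pixels"],260,180,50,50,8),crop(t["pixels"],260,245,50,50,8)])[:,:,::-1])
E
```

```text
17.5 [-0.0514  0.4619  2.0872 -0.0482  0.4581 -1.8393] [0.429  0.083  0.1311] 0.014698938549297094 [ 0.4318  0.2455 -0.4944]
toolz [ 0.1331 -0.0282 -0.9907] yaw 104.61854981921725 tilt in tool xy [-0.0613  0.1214]
```

View pics/in2.png

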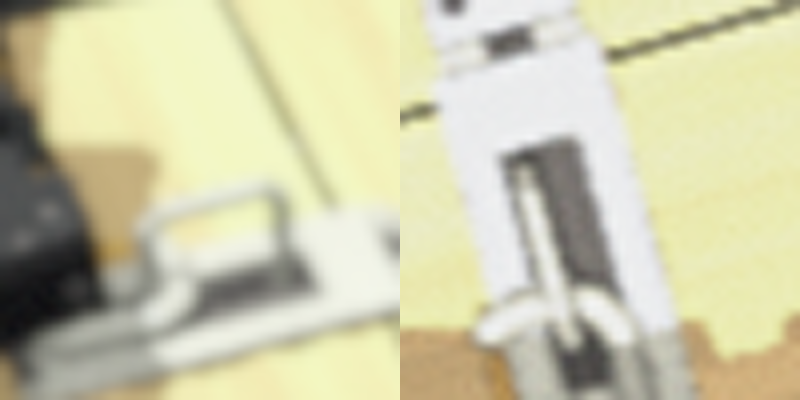

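The crown now sits just past the near leg, with the leg inside the loop, and the gate (orange, top crop (500,375)) is back in line on the left side. That is 11 pictures. I let go and rise.

Emit:
{"name": "carry_out", "arguments": {"steps": [[[0, 0, 0], 0, 0.8], [[0, 0, 0], 0, 0.6], [[0, 0, 0], 0, 0.5], [[0, 0, 0], 0, 0.5], [[0, 0, 1], 0, 0.5], [[0, 0, 3], 0, 0.5], [[0, 0, 4], 0, 0.5], [[0, 0, 4], 0, 0.5], [[0, 0, 4], 0, 0.5], [[0, 0, 4], 0, 0.5]]}}

```text
time: 18.6
position: [0.4228, 0.0832, 0.3334]
tool_rot: [0.609, 0.791, 0.025, 0.055]
ft_force: [1.0, -0.3, -1.4]
grip_width: 0.0435
```

Emit:
{"name": "carry_out", "arguments": {"steps": [[[0, 4.5, 0], 0, 0.5], [[0, 4.5, 0], 0, 0.5], [[0, 4.5, 0], 0, 0.5], [[0, 4.5, 0], 0, 0.5], [[0, 4.5, 0], 0, 0.5], [[0, 4.5, 0], 0, 0.5], [[0, 0, 0], 0, 0.5], [[0, 0, 0], 0, 0.5], [[0, 0, 0], 0, 0.5]]}}

```text
time: 19.5
position: [0.425, 0.3611, 0.3422]
tool_rot: [0.611, 0.788, 0.032, 0.063]
ft_force: [-1.4, -0.1, 0.2]
grip_width: 0.0432
```

```bash
python3 st.py
python3 - <<'E'
from h import *
s=cams.camera("side");t=cams.camera("top")
a=np.hstack([crop(s["pixels"],245,185,60,50,6)[:,:360],crop(t["pixels"],255,250,60,50,6)[:,:360]])
b=np.hstack([crop(s["pixels"],200,80,240,200,1.5),crop(t["pixels"],80,100,240,200,1.5)])
cv2.imwrite("pics/end.png",np.vstack([a,b])[:,:,::-1])
E
```

```text
19.5 [ 0.5535  0.3005  1.5363 -0.1032  1.2023 -1.2368] [0.425  0.3611 0.3422] 0.04324924884007499 [-1.4485 -0.1267  0.2477]
toolz [ 0.1387 -0.0273 -0.99  ] yaw 104.19708387038531 tilt in tool xy [-0.0609  0.1275]
```

View pics/end.png

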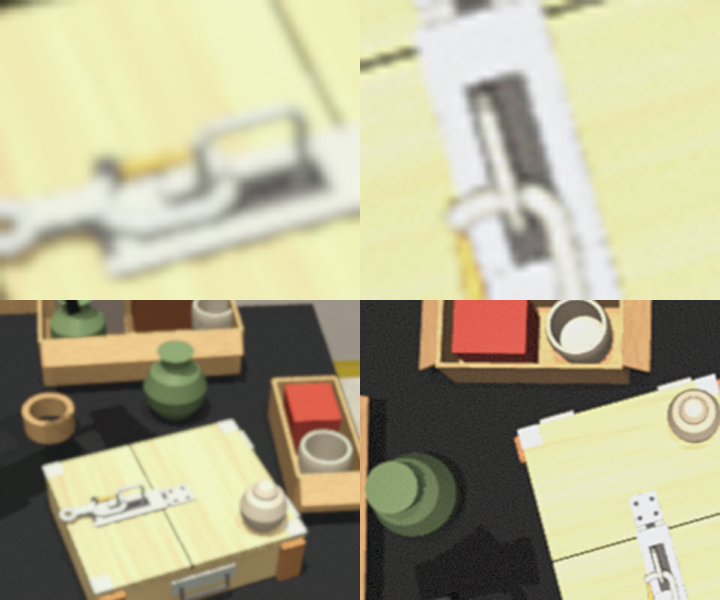

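The final picture shows the flap flat, the hook lying on it with the near leg in the loop at the crown, the gate (yellow) along the loop's +y side meeting the nose, and the jar and vase in place. One last numeric check: the gate angle and the pottery.

Run:
```python
from h import *
np.set_printoptions(precision=4,suppress=True)
t=cams.camera("top"); im=cv2.cvtColor(t["pixels"],cv2.COLOR_RGB2HSV); b=cv2.cvtColor(cv2.imread("pics/top0.png"),cv2.COLOR_BGR2HSV)
m=np.zeros(im.shape[:2],bool); m[275:330,255:300]=True
g=(im[...,0]>10)&(im[...,0]<28)&(im[...,1]>150)&(im[...,2]>90)&m
ys,xs=np.nonzero(g); G=np.array([onplane(t,p,.113)[:2] for p in zip(xs,ys)]); d=np.linalg.svd(G-G.mean(0))[2][0]
print(len(G),G.mean(0),"gate yaw",np.degrees(np.arctan2(d[1],d[0]))%180,"len",np.ptp((G-G.mean(0))@d))
# pottery: image change since the start
a=cv2.imread("pics/top0.png").astype(int); c=t["pixels"][:,:,::-1].astype(int)
for n,(x,y,w,h) in dict(jar=(284,158,36,38),vase=(84,200,64,60),mug=(370,160,48,40)).items(): print(n,np.abs(a-c)[y:y+h,x:x+w].mean(), cv2.phaseCorrelate(np.float64(a[y:y+h,x:x+w].mean(2)),np.float64(c[y:y+h,x:x+w].mean(2))))
```

```text
<stdin>:6: RuntimeWarning: Mean of empty slice.
  ret = ret.dtype.type(ret / rcount)
Traceback (most recent call last):
numpy.linalg.LinAlgError: 1-dimensional array given. Array must be at least two-dimensional
```

Run:
```python
from h import *
np.set_printoptions(precision=4,suppress=True)
t=cams.camera("top");s=cams.camera("side")
for c,(x,y,w,h) in((t,(262,280,24,35)),(s,(258,205,24,14))):
    p=c["pixels"][y:y+h,x:x+w].astype(int); d=p[...,0]-p[...,2]; print("R-B max",d.max(),"median",np.median(d))
    ys,xs=np.nonzero(d>max(np.median(d)+35,.6*d.max()));G=np.array([onplane(c,(u+x,v+y),.114)[:2] for u,v in zip(xs,ys)]);e=np.linalg.svd(G-G.mean(0))[2][0]
    print(len(G),G.mean(0),"gate yaw",np.degrees(np.arctan2(e[1],e[0]))%180,"len",np.ptp((G-G.mean(0))@e))
a=cv2.imread("pics/top0.png").astype(int); c=t["pixels"][:,:,::-1].astype(int)
for n,(x,y,w,h) in dict(jar=(284,158,36,38),vase=(84,200,64,60),mug=(370,160,48,40)).items(): print(n,np.abs(a-c)[y:y+h,x:x+w].mean(), cv2.phaseCorrelate(np.float64(a[y:y+h,x:x+w].mean(2)),np.float64(c[y:y+h,x:x+w].mean(2))))
```

```text
R-B max 116 median 44.0
38 [0.4699 0.109 ] gate yaw 15.327675889856664 len 0.02881789621415895
R-B max 107 median 40.5
26 [0.4709 0.1098] gate yaw 17.44162098432335 len 0.026590678284113635
jar 1.8413742690058479 ((-0.12123856220488705, 0.04428572391349661), 0.9686863885163995)
vase 3.3910590277777777 ((0.07321867541551441, 0.053066869658639604), 1.063103514161296)
mug 3.857291666666667 ((-0.06481394010324237, 0.038036859358602015), 1.068710977927689)
```

The gate lies parallel to the hook's axis, so it's shut, and the pottery hasn't moved. Handing in.

```bash
python3 -c "
from rig import robot
print(robot.hand_in())"
```

```text
the job is handed in; nothing more can be done
None
```

The crate is locked off and the job handed in at about 20 s on the robot's clock; no verdict was reported.

- **Flap:** I folded it down with the closed fingers and pressed it flat. The press peaked at about 29 N, and the fingers brushed the near staple leg with about 2 N.
- **Hook:** I had to grip it twice because the first hold was too shallow. I then pushed the gate onto the near leg by feel, with side force never above about 10.5 N. When I drew the hook back, that force dropped from 8 N to 0 and the leg met the crown at about 6 N. I lowered the hook onto the flap and let go.

**Last checks:**
- **Gate and leg:** the pictures show the leg inside the loop at the crown. The gate's measured direction is 15° (top view) and 17° (side view), against about 15° for the hook, so it reads as shut.
- **Pottery:** the jar, vase and mug show image shifts of no more than about 0.12 pixel since the start.
- **Arm:** it is clear of everything.

**Disagreements:**
- The two cameras differed by 2–3 mm in y, so I averaged them.
- The tool drifted to a tilt of about 7–8° that the moves could not correct, which did no harm.
- The hook's shank and eye stick out past the end of the flap; I did not measure how level it lies.

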